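# Find the hidden notch and open the larder box

### The job

Open the locked larder box: its knob has no mark, so take hold of it and turn it clockwise, feeling for the place where the resistance dips and then rises again (the hidden notch), then draw the lid by the knob all the way open to its stop and let go. Do not wrench at the lid while it is still locked (never more than a light pull of about 10 N), and leave the other things on the counter where they are.

Things in the scene. Friction and masses are not known exactly. Their poses are not given: they have to be found in the camera images.
- box: Wooden larder box, 240 x 155 x 93 mm, that stands fast on the counter and cannot shift. Origin: centre of its underside; x along its length, z up. Its lid opens by sliding along the box's -x direction (to the robot's right, within about 30 degrees).
- lid: Sliding wooden lid on the box, 240 x 134 x 10 mm, top face 90 mm above the counter. Origin: centre of its underside; axes parallel to the box's. Travels 90 mm from closed to its stop against about 1.5 N of drag. While locked it has about 3.5 mm of play in the opening direction, then meets the lock post firmly; the lock is damaged above 20 N between them.
- lock_post: Steel post of the lock inside the box, out of sight under the closed lid and never to be handled: 7 mm thick, 58 mm tall. Origin: centre of its foot on the box's floor, 8 mm beside the axis of the knob of the closed lid. A slotted ring under the knob holds on to it until the notch is found.
- knob_grip (a point): Point on the knob's axis 26 mm above the lid's top (116 mm above the counter), a good height to pinch it from above. Moves with the lid, does not turn with the knob. The knob: a round upright finely ribbed steel cylinder, 43 mm across, its side free from 4 to 40 mm above the lid's top, no mark on it; a flat 3 mm rosette, 54 mm across, lies round its foot.
- knob_top (a point): Centre of the knob's top face, 130 mm above the counter. Seen from above the knob turns clockwise 0.45 to 1.25 rad to the hidden notch (never the same); a hard stop lies 0.65 rad beyond. Steady drag about 0.15 N m; from 0.3 rad before the notch it falls to nothing, and just past it resistance jumps 0.3 to 0.7 N m higher, holding the knob. The lid is free only within 0.09 rad of the notch.
- lemon: Yellow lemon, 83 x 58 x 58 mm, lying loose in front of the box. Leave alone.
- spice_jar: Glass spice jar with a dark cap, 41 mm across, 105 mm tall, loose, standing behind the box. Leave alone.
- salt_mill: Turned wooden mill, 56 mm across, 165 mm tall, loose, on the left. Leave alone.
- onion: Brown onion, 75 mm, loose, on the right. Leave alone.
- mug: Mug with a handle, 78 mm across, 97 mm tall, loose, on the right. Leave alone.
- peeler: Peeler, 170 mm long, lying loose at the front right. Leave alone.

How it is judged:
By the outcome, as a careful person would: the job done as asked, in the order asked, and still so for the second after the job is handed in, with the robot touching nothing.
It also fails if it takes over 58 s, if anything falls off the work surface, if the arm or the gripper's body presses on something with over 40 N, if the wrist force passes 120 N, or if a joint passes its speed limit or range.

### The arm

A 6-joint arm with a two-finger parallel gripper is mounted at the origin on a cart in front of the work surface, level with it; the furniture and walls round the work are solid. World frame = base frame: x ahead of the robot, y to its left, z up, the work surface at z = 0. Lengths are in mm, angles in rad, forces in N, time in s.
With the tool pointing down it reaches from about 350 to 975 mm from the base axis. Payload 7.1 kg.
Tool frame: the origin (TCP) lies at the very end of the fingers, on their centre line; the grasp point (between the pads) lies 19 mm behind it; z points along the fingers, y is the line along which they close (so a half turn about z gives the same grasp; the last joint's range is limited). The gripper opens to 88 mm and grips with 3 to 60 N. Pads are 20 mm wide; open, the fingers measure 115 mm over their backs; the gripper's body (75 mm by 178 mm) begins 61 mm behind the grasp point.
Start: joints at [1.229, 0.423, 1.63, -0, 1.089, -0.019], TCP at [198.232, 592.713, 222.675] pointing down, gripper open.
Joint ranges: [-3, 3], [-0.9, 2.11], [0.09, 2.58], [-1.31, 4.45], [0.11, 2.69], [-2.54, 2.54]. Speed limits (rad/s): [2.39, 2.39, 3.01, 3.14, 3.14, 3.14].

### API

Orientations are given as a rotation vector (axis times angle).
In Python, from workcell import * gives the robot as it stands.
- The arm moves only by the tool step_arm, never from a script. Its argument "deltas" is a list of rows, each a list of 3 entries, a list of its own where there are three numbers: the shift along the tool's x, y, z in units of 300 mm (1.0 is 300 mm), then the turn, a rotation vector about the tool's x, y, z in units of 1.5 rad (1.0 is 1.5 rad), then the gripper command: -1 is shut, 1 is fully open, values between are in proportion. In form: [[[dx, dy, dz], [rx, ry, rz], gripper], ...]. A call has 1 to 20 rows; each row is the pose to reach, as a shift and turn from the pose commanded when the call began, along the tool's axes at that moment; what a row does not reach only later rows make up. A row lasts 1/12 s, in which the tool goes at most 41.7 mm and 7.16 degrees, less where a joint would pass 70% of its speed; a pose out of reach is approached as far as the arm can. A call with a number of a shift or a turn outside -1 to 1 is refused whole. A call with a gripper value outside its range is refused whole. The fingers move at their own pace and stop on an object; the grip force is fixed at half the most. Time passes only in rows, so rows that repeat a pose let the fingers close. It gives the time, the measured TCP pose, the force, the opening and the grip force at its end, in the units of the state.
- get_obs(): the state, without advancing time (a new reading comes with each control period).
- get_image(name): name is "scene" or "side" or "wrist"; returns a dict with "pixels" (384x512x3 uint8, red, green, blue), "fx", "fy", "cx", "cy" (pixels), "dist_coeffs" ([k1, k2, p1, p2, k3] as OpenCV has them; the pictures are not rectified), "T" (4x4, takes a point from camera to world coordinates). Camera axes: x right, y down, z forward; pixel columns grow to the right and rows downward; lengths in mm; the calibration is good to about 2 mm. A picture is of the moment at which its call begins. There is no depth.
- close_job(): hands the job in; it is judged then, once.
The state is a dict: "t": time; "qpos": joint angles; "qvel": joint speeds; "joint_torque": joint torques, N m; "ee_pos": TCP position; "orientation": TCP orientation; "ft_force": force on the tool from outside, world axes, zero at the start; "moment": the same for the moment, N m; "width": finger opening in mm; "grasp_force": force on a finger pad.
Only numpy, scipy, OpenCV 4.12 (cv2) and the standard library are available. Lean on these libraries where they do the work, as an engineer would, in place of code of your own. Each camera call takes 0.05 s, during which the arm holds its last target. There are 200 camera calls.

## Working session

There is one attempt and no reset: what is moved stays moved. The work goes in short steps, Python scripts to look and compute and a tool call to move; the robot and the scene stay as the last step left them, time stands still between calls to the robot, and variables do not carry over. Pictures are saved under pics/ and viewed, at most 10 in all, crops included, and the job is handed in when it is done.

Besides the shell and the picture viewer there is one more tool, called after "Emit:" as name(argument=value, ...), one argument or row to a line, values as JSON. step_arm: Moves the arm, as the interface text tells. Its arguments: {"type":"object","properties":{"deltas":{"type":"array","items":{"type":"array"}}},"required":["deltas"]}

```bash
mkdir -p pics
python3 - <<'E'
from workcell import *
import cv2
o=get_obs(); print({k:o[k] for k in ("t","ee_pos","orientation","ft_force","moment","width")})
for n in ("scene","side"):
    im=get_image(n); cv2.imwrite(f"pics/{n}0.png",cv2.resize(im["pixels"][:,:,::-1],(800,600)))
    print(n,im["fx"],im["fy"],im["cx"],im["cy"],im["dist_coeffs"]); print(im["T"])
E
```

```text
{'t': 0.0, 'ee_pos': array([198.04198937, 592.20651314, 221.91039118]), 'orientation': array([-5.04792455e-01, -3.10051655e+00,  2.37024279e-03]), 'ft_force': array([-0.07309046,  0.77573155, -0.18470238]), 'moment': array([ 0.04315437, -0.01094733,  0.01741433]), 'width': 87.69168422518956}
scene 470.1705577144459 470.1705577144459 246.30361538006522 186.2791838301173 [0.02587979 0.         0.         0.         0.        ]
[[-2.02393596e-01 -7.49462757e-01  6.30351020e-01 -5.04318524e+02]
 [-9.79295940e-01  1.52237581e-01 -1.33428561e-01  2.44094388e+02]
 [ 4.03662260e-03 -6.44305281e-01 -7.64757747e-01  1.32784158e+03]
 [ 0.00000000e+00  0.00000000e+00  0.00000000e+00  1.00000000e+00]]
side 361.60115040401314 361.60115040401314 252.86116250976957 193.1120587180822 [0.00074994 0.         0.         0.         0.        ]
[[-9.88842952e-01 -7.04514791e-02  1.31248638e-01  3.79285353e+02]
 [-1.47817272e-01  5.73091823e-01 -8.06049512e-01  8.52562178e+02]
 [-1.84301409e-02 -8.16457195e-01 -5.77111756e-01  7.19239385e+02]
 [ 0.00000000e+00  0.00000000e+00  0.00000000e+00  1.00000000e+00]]
```

View pics/scene0.png

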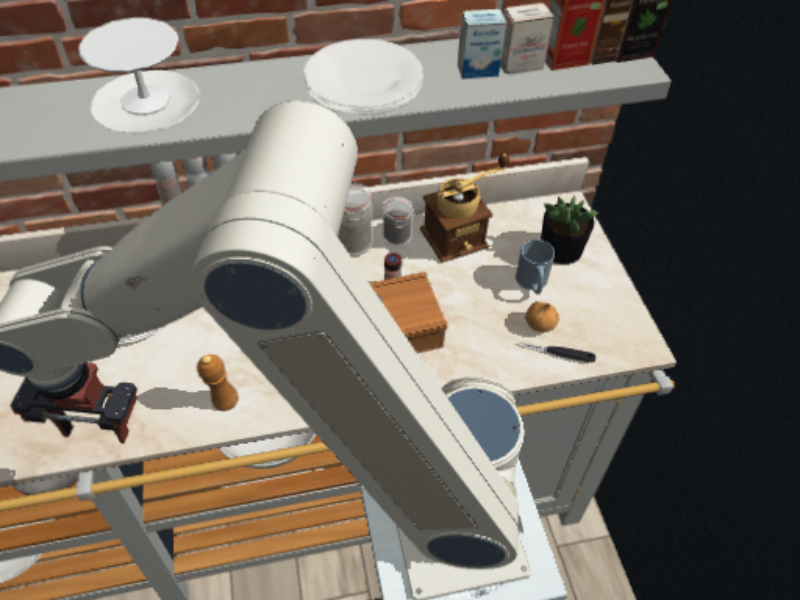

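View pics/side0.png

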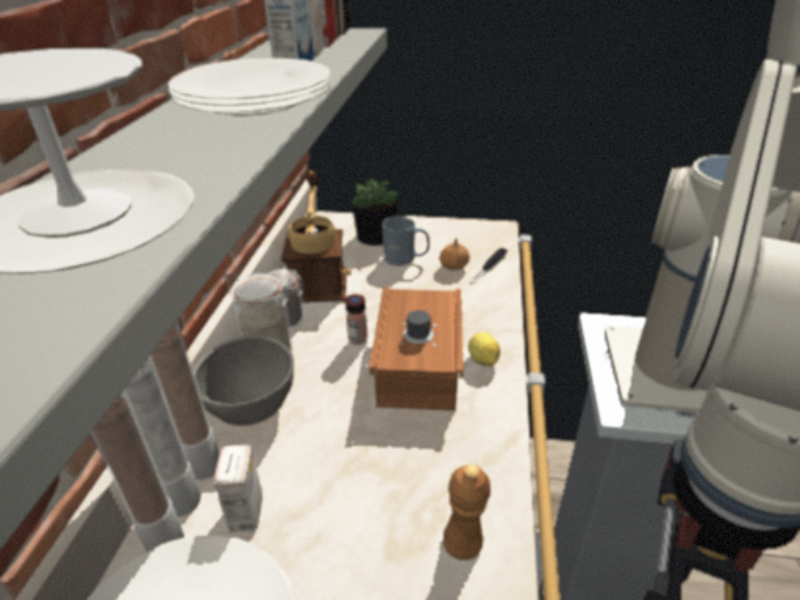

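The side view shows the knob top at (418,318), with the box running from about (384,291) to (462,370) on its lid. The mug and onion lie beyond it, and the lemon is at (484,349).

```bash
cat > h.py <<'E'
from workcell import *
import cv2, numpy as np
from scipy.spatial.transform import Rotation as R
def px2w(im,uv,z):
    K=np.array([[im["fx"],0,im["cx"]],[0,im["fy"],im["cy"]],[0,0,1]]);T=np.array(im["T"])
    p=cv2.undistortPoints(np.array(uv,float).reshape(-1,1,2),K,np.array(im["dist_coeffs"])).reshape(-1,2)
    d=np.c_[p,np.ones(len(p))]@T[:3,:3].T; z=np.broadcast_to(z,len(p))
    return T[:3,3]+d*((z-T[2,3])/d[:,2])[:,None]
def rel(pos,yawdir=None):
    "shift in tool axes/300 from measured pose"
    o=get_obs(); return R.from_rotvec(o["orientation"]).inv().apply(np.array(pos)-o["ee_pos"])/300
E
python3 - <<'E'
from h import *
im=get_image("side")
p=px2w(im,np.array([[418,318],[384,291],[461,291],[462,372],[374,367],[484,349],[400,240],[454,255],[356,300],[470,470]])*.64,[130,90,90,90,90,30,90,40,105,160]);print(p.round())
o=get_obs();print(R.from_rotvec(o["orientation"]).as_matrix().round(3)); print(rel([p[0][0],p[0][1],222]))
c=px2w(im,np.array([[384,291],[374,367],[461,291],[462,372]])*.64,93)
print(c.round(),np.degrees(np.arctan2(*(c[1]-c[0])[:2])),np.degrees(np.arctan2(*(c[3]-c[2])[:2])))
E
```

```text
[[ 467.   73.  130.]
 [ 550.  -60.   90.]
 [ 399.  -79.   90.]
 [ 384.  157.   90.]
 [ 529.  164.   90.]
 [ 347.   22.   30.]
 [ 547. -269.   90.]
 [ 424. -301.   40.]
 [ 593.   -2.  105.]
 [ 365.  407.  160.]]
[[-0.948  0.317 -0.   ]
 [ 0.317  0.948 -0.001]
 [ 0.    -0.001 -1.   ]]
[-1.39794816 -1.35760848  0.00183166]
[[549. -56.  93.]
 [529. 167.  93.]
 [398. -74.  93.]
 [384. 161.  93.]] -5.182033723230686 -3.460877660855938
```

Emit:
step_arm(
  deltas=[
    [[-0.7,-0.68,-0.1],[0,0,0],1],
    [[-0.7,-0.68,-0.1],[0,0,0],1],
    [[-0.7,-0.68,-0.1],[0,0,0],1],
    [[-0.7,-0.68,-0.1],[0,0,0],1],
    [[-0.7,-0.68,-0.1],[0,0,0],1],
    [[-0.7,-0.68,-0.1],[0,0,0],1],
    [[-0.7,-0.68,-0.1],[0,0,0],1],
    [[-0.7,-0.68,-0.1],[0,0,0],1],
  ],
)

```text
t: 0.82
ee_pos: [334.5, 327.8, 253.1]
orientation: [0.511, 3.099, -0.002]
ft_force: [0.2, -0.6, 0.2]
width: 87.8
grasp_force: 0.0
```

Emit:
step_arm(
  deltas=[
    [[-0.7,-0.68,0],[0,0,0],1],
    [[-0.7,-0.68,0],[0,0,0],1],
    [[-0.7,-0.68,0],[0,0,0],1],
    [[-0.7,-0.68,0],[0,0,0],1],
    [[-0.7,-0.68,0],[0,0,0],1],
    [[-0.7,-0.68,0],[0,0,0],1],
    [[-0.7,-0.68,0],[0,0,0],1],
    [[-0.7,-0.68,0],[0,0,0],1],
    [[-0.7,-0.68,0],[0,0,0],1],
  ],
)

```text
t: 1.57
ee_pos: [467.8, 71.0, 252.4]
orientation: [-0.512, -3.099, -0.0]
ft_force: [-0.5, -0.1, 0.3]
width: 87.6
grasp_force: 0.0
```

Run:
```python
from h import *
o=get_obs(); print({k:o[k] for k in ("t","qpos","ee_pos","orientation","ft_force","moment","width")})
im=get_image("wrist"); cv2.imwrite("pics/w1.png",cv2.resize(im["pixels"][:,:,::-1],(800,600)))
im=get_image("side"); cv2.imwrite("pics/s1.png",cv2.resize(im["pixels"][:,:,::-1],(800,600)))
```

```text
{'t': 1.5667, 'qpos': array([ 1.25319528e-01,  1.59202261e-01,  1.92666706e+00,  2.24151355e-04,
        1.05606380e+00, -1.11832997e+00]), 'ee_pos': array([467.77017493,  70.9845083 , 252.42924546]), 'orientation': array([-5.11701374e-01, -3.09925256e+00, -1.41366819e-04]), 'ft_force': array([-0.53133768, -0.12941646,  0.33831343]), 'moment': array([-0.02500094,  0.00977865,  0.03774662]), 'width': 87.60368694255536}
```

View pics/w1.png

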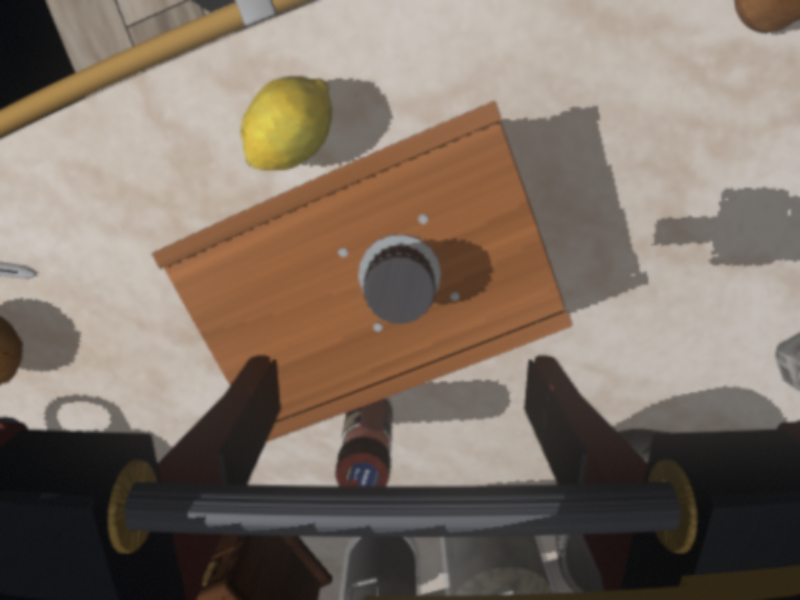

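The wrist view shows the knob's top disc centred at about (400,285), four studs round the rosette, and the lid's front edge running from (153,254) to (496,101).

Run:
```python
from h import *
im=get_image("wrist")
p=px2w(im,np.array([[400,285],[399.5,273.5],[364,285],[437,285],[153,254],[496,101],[275,438],[571,325]])*.64,[130,90,130,130,93,93,93,93]);print(p.round(1))
for a,b in((4,5),(6,7)): d=p[b]-p[a]; print("open dir",-d[:2]/np.linalg.norm(d), np.linalg.norm(d))
t=(p[0]+p[1])/2
o=get_obs();M=R.from_rotvec(o["orientation"]);print(M.as_matrix().round(3),rel([p[0][0],p[0][1],97]),rel([p[1][0],p[1][1],97]))
```

```text
[[463.4  72.7 130. ]
 [466.4  71.3  90. ]
 [456.8  53.  130. ]
 [470.2  93.  130. ]
 [401.4 -77.6  93. ]
 [383.  160.2  93. ]
 [553.9 -54.1  93. ]
 [536.5 170.3  93. ]]
open dir [ 0.07694963 -0.99703498] 238.52737362744716
open dir [ 0.07735416 -0.99700368] 225.04037033899064
[[-0.949  0.316 -0.001]
 [ 0.316  0.949  0.   ]
 [ 0.001 -0.    -1.   ]] [ 0.00831113 -0.00588592  0.51812144] [-0.00268878 -0.0073464   0.5181121 ]
```

Emit:
step_arm(
  deltas=[
    [[0.003,-0.0065,0.1],[0,0,0],1],
    [[0.003,-0.0065,0.2],[0,0,0],1],
    [[0.003,-0.0065,0.3],[0,0,0],1],
    [[0.003,-0.0065,0.4],[0,0,0],1],
    [[0.003,-0.0065,0.47],[0,0,0],1],
    [[0.003,-0.0065,0.51],[0,0,0],1],
    [[0.003,-0.0065,0.512],[0,0,0],1],
    [[0.003,-0.0065,0.512],[0,0,0],1],
  ],
)

```text
t: 2.38
ee_pos: [464.8, 72.3, 98.7]
orientation: [-0.501, -3.1, 0.001]
ft_force: [-0.5, 0.4, 0.4]
width: 87.6
grasp_force: 0.0
```

Emit:
step_arm(
  deltas=[
    [[0,0,0],[0,0,0],0.1],
    [[0,0,0],[0,0,0],0.1],
    [[0,0,0],[0,0,0],0.1],
    [[0,0,0],[0,0,0],0.1],
  ],
)

```text
t: 2.72
ee_pos: [466.2, 71.2, 99.9]
orientation: [0.504, 3.099, 0.001]
ft_force: [-0.1, -1.4, 0.4]
width: 64.5
grasp_force: 0.0
```

Run:
```python
from h import *
o=get_obs(); print({k:o[k].round(2) if hasattr(o[k],'round') else o[k] for k in ("t","qpos","ee_pos","ft_force","moment","width","grasp_force")})
im=get_image("wrist"); cv2.imwrite("pics/w2.png",cv2.resize(im["pixels"][:,:,::-1],(800,600)))
```

```text
{'t': 2.7167, 'qpos': array([ 0.13,  0.4 ,  2.04,  0.  ,  0.7 , -1.12]), 'ee_pos': array([466.21,  71.17,  99.94]), 'ft_force': array([-0.09, -1.35,  0.42]), 'moment': array([-0.04,  0.01,  0.02]), 'width': 64.45633522652719, 'grasp_force': 0.0}
```

View pics/w2.png

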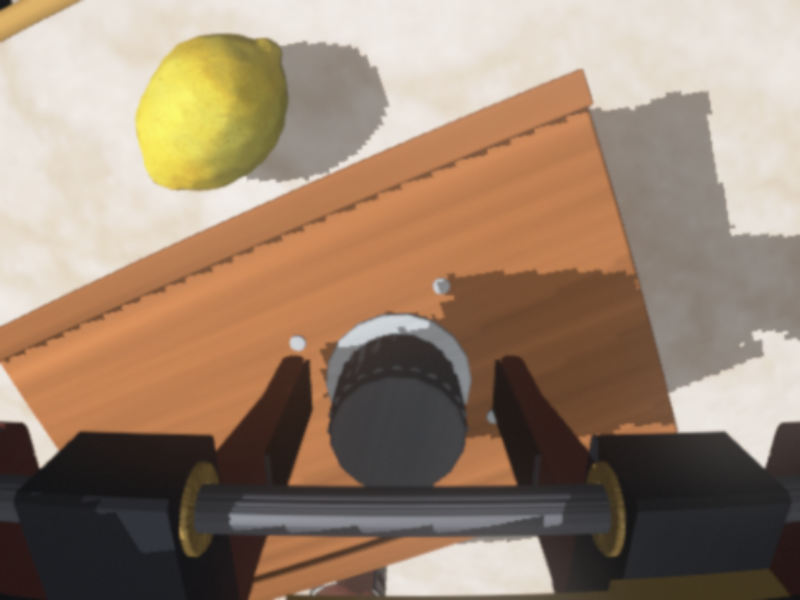

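The wrist view shows the knob disc centred at about (399,425) between the finger tips at 311 and 494, so it's centred to within about 1 mm. Closing on it now.

Run:
```python
from h import *
im=get_image("wrist")
p=px2w(im,np.array([[399,424],[330,424],[468,424]])*.64,130);print(p.round(1))
o=get_obs();print(o["ee_pos"],rel([p[0][0],p[0][1],97])*300)
```

```text
[[462.6  70.9 130. ]
 [456.3  51.7 130. ]
 [469.1  90.1 130. ]]
[466.0101696   70.99162146  99.65419336] [ 3.18358115 -1.17469515  2.65030087]
```

Emit:
step_arm(
  deltas=[
    [[0,0,0],[0,0,0],0],
    [[0,0,0],[0,0,0],0],
    [[0,0,0],[0,0,0],0],
    [[0,0,0],[0,0,0],-0.05],
    [[0,0,0],[0,0,0],-0.1],
    [[0,0,0],[0,0,0],-0.1],
  ],
)

```text
t: 3.32
ee_pos: [465.3, 70.1, 99.1]
orientation: [-0.504, -3.1, 0.002]
ft_force: [-1.0, -6.5, 3.4]
width: 41.6
grasp_force: 30.0
```

Emit:
step_arm(
  deltas=[
    [[0,0,0],[0,0,0],0.1],
    [[0,0,0],[0,0,0],0.1],
    [[0.005,-0.003,0],[0,0,0],0.1],
    [[0.005,-0.003,0],[0,0,0],0],
    [[0.005,-0.003,0],[0,0,0],0],
    [[0.005,-0.003,0],[0,0,0],-0.1],
    [[0.005,-0.003,0],[0,0,0],-0.1],
    [[0.005,-0.003,0],[0,0,0],-0.1],
  ],
)

```text
t: 3.98
ee_pos: [463.8, 70.5, 99.1]
orientation: [-0.505, -3.101, 0.0]
ft_force: [-0.9, -2.4, 1.4]
width: 41.2
grasp_force: 30.0
```

```bash
cat > st.py <<'E'
from h import *
o=get_obs()
print(o["t"],"yaw_q6",(o["qpos"][5]-o["qpos"][0]).round(3),"pos",o["ee_pos"].round(1),"F",o["ft_force"].round(1),"M",o["moment"].round(3),"tau6",o["joint_torque"][5].round(3),"w",round(o["width"],1),round(o["grasp_force"],1))
E
python3 st.py
```

```text
3.9833 yaw_q6 -1.248 pos [463.8  70.5  99.1] F [-0.9 -2.4  1.4] M [-0.218  0.136  0.028] tau6 0.016 w 41.2 30.0
```

Emit:
step_arm(
  deltas=[
    [[0,0,0],[0,0,0.0333],-0.1],
    [[0,0,0],[0,0,0.0667],-0.1],
    [[0,0,0],[0,0,0.0667],-0.1],
  ],
)

```text
t: 4.23
ee_pos: [464.0, 70.8, 99.1]
orientation: [-0.662, -3.071, -0.001]
ft_force: [-0.2, 0.5, 0.3]
width: 41.4
grasp_force: 30.0
```

```bash
python3 st.py
```

```text
4.2333 yaw_q6 -1.146 pos [464.   70.8  99.1] F [-0.2  0.5  0.3] M [ 0.112  0.008 -0.142] tau6 0.519 w 41.4 30.0
```

Emit:
step_arm(
  deltas=[
    [[0,0,0],[0,0,0.0333],-0.1],
    [[0,0,0],[0,0,0.0667],-0.1],
    [[0,0,0],[0,0,0.0667],-0.1],
  ],
)

```text
t: 4.48
ee_pos: [464.2, 70.9, 99.1]
orientation: [0.813, 3.034, 0.001]
ft_force: [0.6, 2.3, -0.9]
width: 41.6
grasp_force: 30.0
```

```bash
python3 st.py
```

```text
4.4833 yaw_q6 -1.048 pos [464.2  70.9  99.1] F [ 0.6  2.3 -0.9] M [ 0.298 -0.127 -0.22 ] tau6 0.494 w 41.6 30.0
```

Emit:
step_arm(
  deltas=[
    [[0,0,0],[0,0,0.0333],-0.1],
    [[0,0,0],[0,0,0.0333],-0.1],
  ],
)

```text
t: 4.65
ee_pos: [464.4, 70.8, 99.1]
orientation: [0.887, 3.013, 0.001]
ft_force: [1.5, 1.5, -2.2]
width: 41.5
grasp_force: 30.0
```

```bash
python3 st.py
```

```text
4.65 yaw_q6 -0.999 pos [464.4  70.8  99.1] F [ 1.5  1.5 -2.2] M [ 0.339 -0.295 -0.192] tau6 0.427 w 41.5 30.0
```

Emit:
step_arm(
  deltas=[
    [[0,0,0],[0,0,0.0333],-0.1],
    [[0,0,0],[0,0,0.0333],-0.1],
  ],
)

```text
t: 4.82
ee_pos: [464.5, 70.8, 99.1]
orientation: [0.961, 2.99, 0.001]
ft_force: [2.1, 1.5, -2.7]
width: 41.5
grasp_force: 30.0
```

```bash
python3 st.py
```

```text
4.8167 yaw_q6 -0.949 pos [464.5  70.8  99.1] F [ 2.1  1.5 -2.7] M [ 0.376 -0.418 -0.108] tau6 0.432 w 41.5 30.0
```

```bash
cat > st.py <<'E'
from h import *
L=[]
for i in range(3):
    L.append(get_obs())
    if i<2: get_image("side")
o=L[-1]; m=lambda k: np.mean([np.array(x[k]) for x in L],0)
print(o["t"],"turn",(o["qpos"][5]-o["qpos"][0]+1.248).round(3),"pos",m("ee_pos").round(1),"F",m("ft_force").round(1),"Mz",m("moment")[2].round(3),[round(float(x["moment"][2]),3) for x in L],"tau6",m("joint_torque")[5].round(3),"w",round(o["width"],1))
E
python3 st.py
```

```text
4.9167 turn 0.297 pos [464.5  70.8  99.1] F [ 2.5  1.8 -3.3] Mz -0.1 [-0.108, -0.153, -0.039] tau6 0.173 w 41.6
```

Emit:
step_arm(
  deltas=[
    [[0,0,0],[0,0,0.0333],-0.1],
    [[0,0,0],[0,0,0.0333],-0.1],
  ],
)

```text
t: 5.08
ee_pos: [464.6, 70.7, 99.1]
orientation: [1.036, 2.965, 0.001]
ft_force: [4.6, 2.5, -4.8]
width: 41.8
grasp_force: 30.0
```

```bash
python3 st.py
```

```text
5.1833 turn 0.348 pos [464.6  70.7  99.1] F [ 5.1  2.  -5.1] Mz -0.127 [-0.111, -0.151, -0.12] tau6 0.179 w 41.7
```

Emit:
step_arm(
  deltas=[
    [[0,0,0],[0,0,0.0333],-0.1],
    [[0,0,0],[0,0,0.0333],-0.1],
  ],
)

```text
t: 5.35
ee_pos: [464.8, 70.7, 99.2]
orientation: [1.11, 2.937, 0.001]
ft_force: [5.5, 0.9, -6.7]
width: 41.6
grasp_force: 30.0
```

```bash
python3 st.py
```

```text
5.45 turn 0.398 pos [464.8  70.7  99.1] F [ 5.7  0.9 -7. ] Mz -0.095 [-0.115, -0.059, -0.11] tau6 0.178 w 41.5
```

Emit:
step_arm(
  deltas=[
    [[0,0,0],[0,0,0.0333],-0.1],
    [[0,0,0],[0,0,0.0333],-0.1],
  ],
)

```text
t: 5.62
ee_pos: [464.9, 70.7, 99.1]
orientation: [1.183, 2.908, 0.002]
ft_force: [6.1, 0.7, -6.5]
width: 41.5
grasp_force: 30.0
```

```bash
python3 st.py
```

```text
5.7167 turn 0.448 pos [465.   70.7  99.1] F [ 6.4  1.2 -6.7] Mz -0.172 [-0.157, -0.175, -0.184] tau6 0.114 w 41.7
```

Emit:
step_arm(
  deltas=[
    [[-0.0024,0.0023,0.0016],[0,0,0.0333],-0.1],
    [[-0.0024,0.0023,0.0016],[0,0,0.0333],-0.1],
  ],
)

```text
t: 5.88
ee_pos: [465.2, 70.6, 99.1]
orientation: [1.256, 2.879, 0.0]
ft_force: [1.6, 1.5, 2.8]
width: 41.8
grasp_force: 30.0
```

```bash
python3 st.py
```

```text
5.9833 turn 0.498 pos [465.2  70.6  99. ] F [1.6 1.1 2.9] Mz -0.155 [-0.216, -0.114, -0.135] tau6 0.128 w 41.5
```

Emit:
step_arm(
  deltas=[
    [[0,0,0],[0,0,0.0333],-0.1],
    [[0,0,0],[0,0,0.0333],-0.1],
  ],
)

```text
t: 6.15
ee_pos: [465.4, 70.7, 99.0]
orientation: [1.328, 2.846, 0.001]
ft_force: [1.6, 0.9, 4.5]
width: 41.2
grasp_force: 30.0
```

```bash
python3 st.py
```

```text
6.25 turn 0.548 pos [465.4  70.7  99. ] F [2.4 1.  5.1] Mz -0.36 [-0.272, -0.411, -0.398] tau6 -0.068 w 41.3
```

Emit:
step_arm(
  deltas=[
    [[0,0,0],[0,0,0.0333],-0.1],
    [[0,0,0],[0,0,0.0333],-0.1],
  ],
)

```text
t: 6.42
ee_pos: [465.6, 70.7, 99.0]
orientation: [1.398, 2.812, 0.001]
ft_force: [2.9, 1.9, 5.4]
width: 41.6
grasp_force: 30.0
```

```bash
python3 st.py
```

```text
6.5167 turn 0.598 pos [465.6  70.7  99. ] F [2.7 1.6 5.8] Mz -0.408 [-0.352, -0.414, -0.457] tau6 -0.094 w 41.9
```

Emit:
step_arm(
  deltas=[
    [[0,0,0],[0,0,-0.03],-0.1],
    [[0,0,0],[0,0,-0.0533],-0.1],
    [[0,0,0],[0,0,-0.0533],-0.1],
  ],
)

```text
t: 6.77
ee_pos: [465.2, 70.6, 99.0]
orientation: [1.281, 2.868, 0.001]
ft_force: [1.5, 0.9, 6.7]
width: 41.4
grasp_force: 30.0
```

```bash
python3 st.py
python3 - <<'E'
from h import *
o=get_obs();print(R.from_rotvec(o["orientation"]).inv().apply([0.077,-0.997,0])/300)
E
```

```text
6.8667 turn 0.518 pos [465.2  70.6  99. ] F [1.5 1.1 7. ] Mz -0.478 [-0.528, -0.436, -0.472] tau6 -0.728 w 41.7
[-2.64792544e-03 -2.02457697e-03 -1.06751960e-06]
```

Emit:
step_arm(
  deltas=[
    [[-0.0027,-0.002,0],[0,0,0],-0.1],
    [[-0.0053,-0.0041,0],[0,0,0],-0.1],
    [[-0.008,-0.0061,0],[0,0,0],-0.1],
    [[-0.008,-0.0061,0],[0,0,0],-0.1],
  ],
)

```text
t: 7.2
ee_pos: [465.4, 67.6, 99.0]
orientation: [1.282, 2.868, 0.001]
ft_force: [1.1, 0.0, 7.2]
width: 41.4
grasp_force: 30.0
```

```bash
python3 st.py
```

```text
7.3 turn 0.518 pos [465.4  67.6  99. ] F [1.4 0.2 7. ] Mz -0.465 [-0.455, -0.506, -0.434] tau6 -0.49 w 41.9
```

Emit:
step_arm(
  deltas=[
    [[-0.0015,-0.001,0],[0,0,0],-0.1],
    [[-0.0027,-0.002,0],[0,0,0],-0.1],
  ],
)

```text
t: 7.47
ee_pos: [465.4, 66.7, 99.0]
orientation: [1.282, 2.868, 0.001]
ft_force: [1.4, 1.8, 6.9]
width: 41.3
grasp_force: 30.0
```

```bash
python3 st.py
```

```text
7.5667 turn 0.518 pos [465.4  66.6  99. ] F [1.3 1.4 7.1] Mz -0.458 [-0.467, -0.423, -0.483] tau6 -0.47 w 41.8
```

Emit:
step_arm(
  deltas=[
    [[-0.0013,-0.001,0],[0,0,0],-0.1],
    [[-0.0013,-0.001,0],[0,0,0],-0.1],
  ],
)

```text
t: 7.73
ee_pos: [465.5, 66.1, 98.9]
orientation: [1.282, 2.868, 0.001]
ft_force: [0.7, 1.1, 7.5]
width: 41.2
grasp_force: 30.0
```

```bash
python3 st.py
```

```text
7.8333 turn 0.518 pos [465.5  66.1  99. ] F [1.3 1.  7.3] Mz -0.484 [-0.442, -0.485, -0.524] tau6 -0.481 w 41.6
```

Emit:
step_arm(
  deltas=[
    [[-0.0013,-0.001,0],[0,0,0],-0.1],
    [[-0.0013,-0.001,0],[0,0,0],-0.1],
  ],
)

```text
t: 8.0
ee_pos: [465.5, 65.7, 99.0]
orientation: [1.282, 2.868, 0.001]
ft_force: [1.2, 1.2, 7.3]
width: 41.5
grasp_force: 30.0
```

```bash
python3 st.py
```

```text
8.1 turn 0.518 pos [465.5  65.7  99. ] F [1.5 1.1 7. ] Mz -0.493 [-0.471, -0.491, -0.518] tau6 -0.48 w 41.2
```

Emit:
step_arm(
  deltas=[
    [[-0.0013,-0.001,0],[0,0,0],-0.1],
    [[-0.0013,-0.001,0],[0,0,0],-0.1],
  ],
)

```text
t: 8.27
ee_pos: [465.6, 65.2, 99.0]
orientation: [1.282, 2.868, 0.001]
ft_force: [0.5, 2.0, 7.7]
width: 41.5
grasp_force: 30.0
```

```bash
python3 st.py
```

```text
8.3667 turn 0.518 pos [465.6  65.2  99. ] F [0.9 1.4 7.1] Mz -0.49 [-0.49, -0.484, -0.497] tau6 -0.48 w 41.8
```

Emit:
step_arm(
  deltas=[
    [[-0.0027,-0.002,0],[0,0,0],-0.1],
    [[-0.004,-0.003,0],[0,0,0],-0.1],
    [[-0.0053,-0.004,0],[0,0,0],-0.1],
  ],
)

```text
t: 8.62
ee_pos: [465.7, 63.2, 99.0]
orientation: [1.282, 2.868, 0.001]
ft_force: [1.2, 1.9, 6.1]
width: 41.4
grasp_force: 30.0
```

```bash
python3 st.py
python3 - <<'E'
from h import *
im=get_image("side"); cv2.imwrite("pics/s2.png",cv2.resize(im["pixels"][150:290,200:330,::-1],(744,800))[:600])
E
```

```text
8.7167 turn 0.518 pos [465.7  63.2  99. ] F [1.2 1.5 6.6] Mz -0.472 [-0.46, -0.491, -0.464] tau6 -0.469 w 41.8
```

View pics/s2.png

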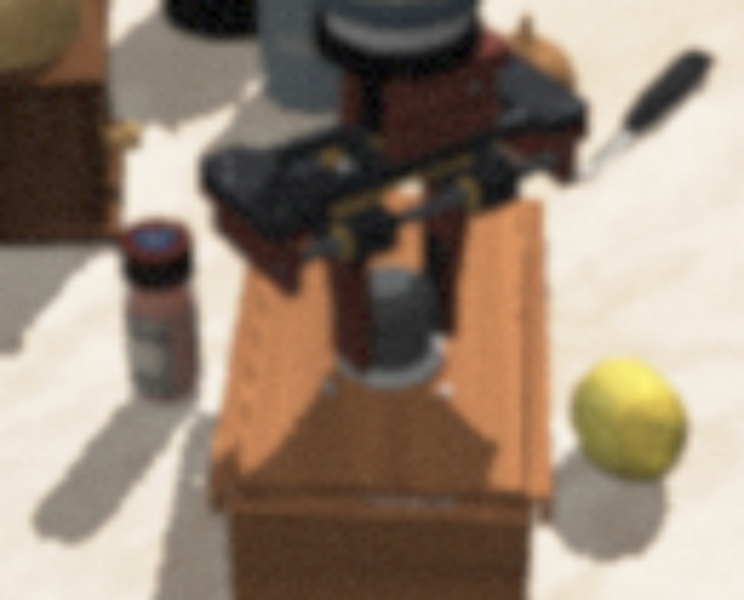

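The picture shows the lid's near end drawn in slightly from the box end, and the force stays near 1.5 N after 7.4 mm, past the 3.5 mm play. The lid is free, so I'll draw it steadily.

Emit:
step_arm(
  deltas=[
    [[-0.008,-0.006,0],[0,0,0],-0.1],
    [[-0.0186,-0.0141,0],[0,0,0],-0.1],
    [[-0.0292,-0.0222,0],[0,0,0],-0.1],
    [[-0.0398,-0.0303,0],[0,0,0],-0.1],
    [[-0.0504,-0.0384,0],[0,0,0],-0.1],
    [[-0.061,-0.0465,0],[0,0,0],-0.1],
    [[-0.0716,-0.0546,0],[0,0,0],-0.1],
    [[-0.0795,-0.0606,0],[0,0,0],-0.1],
    [[-0.0795,-0.0606,0],[0,0,0],-0.1],
  ],
)

```text
t: 9.52
ee_pos: [467.9, 32.8, 99.0]
orientation: [1.283, 2.868, 0.0]
ft_force: [0.6, -1.1, 8.5]
width: 41.5
grasp_force: 30.0
```

```bash
python3 st.py
```

```text
9.6167 turn 0.518 pos [467.8  32.8  99. ] F [ 1.1 -1.2  8. ] Mz -0.468 [-0.433, -0.512, -0.459] tau6 -0.536 w 41.6
```

Emit:
step_arm(
  deltas=[
    [[-0.008,-0.006,0],[0,0,0],-0.1],
    [[-0.0186,-0.0141,0],[0,0,0],-0.1],
    [[-0.0292,-0.0222,0],[0,0,0],-0.1],
    [[-0.0398,-0.0303,0],[0,0,0],-0.1],
    [[-0.0504,-0.0384,0],[0,0,0],-0.1],
    [[-0.061,-0.0465,0],[0,0,0],-0.1],
    [[-0.0716,-0.0546,0],[0,0,0],-0.1],
    [[-0.0822,-0.0627,0],[0,0,0],-0.1],
    [[-0.0928,-0.0708,0],[0,0,0],-0.1],
    [[-0.1034,-0.0789,0],[0,0,0],-0.1],
    [[-0.114,-0.087,0],[0,0,0],-0.1],
    [[-0.122,-0.093,0],[0,0,0],-0.1],
    [[-0.122,-0.093,0],[0,0,0],-0.1],
  ],
)

```text
t: 10.7
ee_pos: [471.1, -13.1, 99.0]
orientation: [-1.283, -2.867, 0.0]
ft_force: [0.5, -0.7, 8.7]
width: 41.5
grasp_force: 30.0
```

```bash
python3 st.py
```

```text
10.8 turn 0.518 pos [471.1 -13.1  98.9] F [-0.1 -1.2  8.9] Mz -0.488 [-0.465, -0.499, -0.501] tau6 -0.539 w 41.5
```

Emit:
step_arm(
  deltas=[
    [[-0.0027,-0.002,0],[0,0,0],-0.1],
    [[-0.0053,-0.004,0],[0,0,0],-0.1],
    [[-0.0053,-0.004,0],[0,0,0],-0.1],
  ],
)

```text
t: 11.05
ee_pos: [471.2, -14.7, 98.9]
orientation: [-1.282, -2.867, -0.0]
ft_force: [1.0, -0.5, 9.0]
width: 41.5
grasp_force: 30.0
```

```bash
python3 st.py
```

```text
11.15 turn 0.518 pos [471.3 -14.7  98.9] F [0.3 0.1 9. ] Mz -0.486 [-0.449, -0.537, -0.471] tau6 -0.509 w 41.5
```

Emit:
step_arm(
  deltas=[
    [[-0.0027,-0.002,0],[0,0,0],-0.1],
    [[-0.0053,-0.004,0],[0,0,0],-0.1],
    [[-0.008,-0.006,0],[0,0,0],-0.1],
    [[-0.008,-0.006,0],[0,0,0],-0.1],
  ],
)

```text
t: 11.48
ee_pos: [471.4, -17.1, 99.0]
orientation: [-1.283, -2.866, -0.002]
ft_force: [-0.8, 5.2, 10.5]
width: 41.5
grasp_force: 30.0
```

```bash
python3 st.py
```

```text
11.5833 turn 0.517 pos [471.4 -17.1  98.9] F [-0.7  5.2  9.9] Mz -0.5 [-0.482, -0.484, -0.534] tau6 -0.503 w 41.4
```

Emit:
step_arm(
  deltas=[
    [[-0.0027,-0.002,0],[0,0,0],-0.1],
    [[-0.004,-0.003,0],[0,0,0],-0.1],
    [[-0.004,-0.003,0],[0,0,0],-0.1],
  ],
)

```text
t: 11.83
ee_pos: [471.5, -17.2, 98.9]
orientation: [-1.284, -2.865, -0.004]
ft_force: [-0.8, 15.6, 9.7]
width: 41.7
grasp_force: 30.0
```

```bash
python3 st.py
```

```text
11.9333 turn 0.516 pos [471.5 -17.2  98.9] F [-0.1 14.6  9.5] Mz -0.463 [-0.46, -0.503, -0.425] tau6 -0.465 w 41.4
```

Emit:
step_arm(
  deltas=[
    [[0.004,0.003,-0.003],[0,0,0],-0.1],
    [[0.004,0.003,-0.003],[0,0,0],-0.1],
    [[0.004,0.003,-0.003],[0,0,0],0.3],
    [[0.004,0.003,-0.003],[0,0,0],0.6],
    [[0.004,0.003,-0.003],[0,0,0],0.8],
    [[0.004,0.003,-0.003],[0,0,0],0.8],
    [[0.004,0.003,-0.003],[0,0,0],0.8],
    [[0.004,0.003,-0.003],[0,0,0],0.8],
  ],
)

```text
t: 12.6
ee_pos: [471.6, -17.7, 99.5]
orientation: [-1.284, -2.867, 0.0]
ft_force: [0.8, -0.1, -0.0]
width: 77.2
grasp_force: 0.0
```

Emit:
step_arm(
  deltas=[
    [[0,0,-0.04],[0,0,0],0.8],
    [[0,0,-0.1],[0,0,0],0.8],
    [[0,0,-0.2],[0,0,0],0.8],
    [[0,0,-0.3],[0,0,0],0.8],
    [[0,0,-0.4],[0,0,0],0.8],
    [[0,0,-0.5],[0,0,0],0.8],
    [[0,0,-0.5],[0,0,0],0.8],
  ],
)

```text
t: 13.18
ee_pos: [474.8, -17.9, 255.0]
orientation: [1.281, 2.859, 0.005]
ft_force: [1.6, -0.7, 0.5]
width: 79.2
grasp_force: 0.0
```

```bash
python3 st.py
python3 - <<'E'
from h import *
im=get_image("wrist"); cv2.imwrite("pics/w3.png",cv2.resize(im["pixels"][:,:,::-1],(800,600)))
E
```

```text
13.2833 turn 0.52 pos [473.6 -17.8 252.6] F [ 0.3 -0.1  0.1] Mz -0.027 [-0.024, -0.018, -0.039] tau6 -0.0 w 79.1
```

View pics/w3.png

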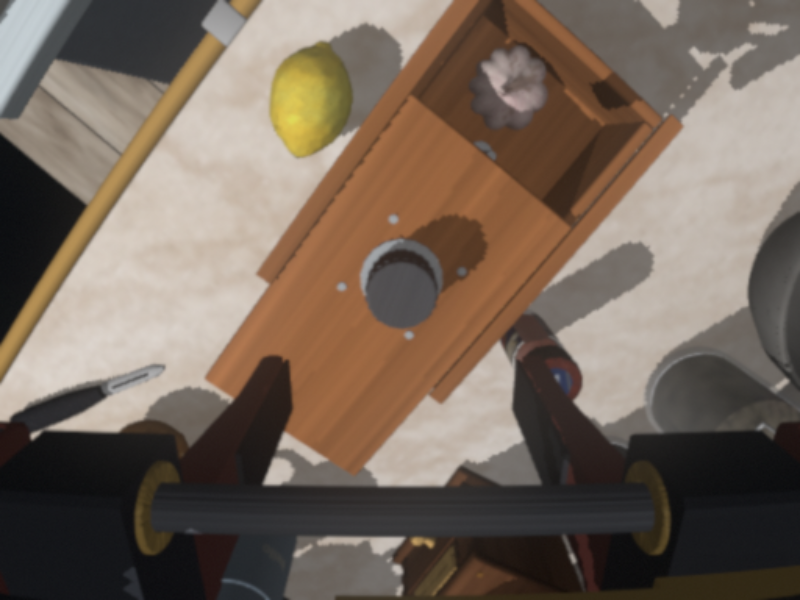

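The wrist view shows the lid well open with a garlic bulb inside. The lid end runs from (207,378) to (355,474), and the box end is at (262,276) and (437,402). I'll check the travel.

Run:
```python
from h import *
im=get_image("wrist")
p=px2w(im,np.array([[402,288],[400.7,277],[207,378],[355,474],[258,272],[440,403],[412,97],[571,229]])*.64,[130,90,90,90,93,93,90,90]);print(p.round(1))
d=np.array([.077,-.997]);s=p[:,:2]@d;print(s.round(1)); print("knob travel",s[0]-np.array([463.4,72.7])@d,"studs",s[1]-np.array([466.4,71.3])@d,"overhang",s[2:4].mean()-s[4:6].mean())
```

```text
[[ 470.1  -16.5  130. ]
 [ 472.1  -20.1   90. ]
 [ 419.  -165.5   90. ]
 [ 547.7 -156.3   90. ]
 [ 400.4  -78.4   93. ]
 [ 552.8  -69.1   93. ]
 [ 403.5   67.1   90. ]
 [ 532.2   76.3   90. ]]
[ 52.7  56.3 197.3 198.  109.  111.5 -35.8 -35. ]
knob travel 89.48959045517884 studs 91.52108736574688 overhang 87.3950682920479
```

Measured travel is about 90 mm, the lid is at its stop, and the gripper is clear. Handing in.

```bash
python3 -c "
from workcell import *
print(close_job())"
```

```text
the job is handed in; nothing more can be done
None
```

The lid is open to its stop (about 90 mm of travel) and the knob is released, after I turned it about 0.6 rad clockwise, felt the resistance rise and eased back to about 0.52 rad; the dip before it was faint, pulls before the lid was free stayed under about 3 N, nothing else was touched, and the job is handed in.

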